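# Put the drill-press workholding blocks back on their own stands

## Task

The four workholding things by the drill press were put back on one another's stands: move each to the middle of the stand with its own outline (round jack on the round stand, square V-block on the square one, six-sided block on the six-sided one, oblong drill-bit block lengthwise on the oblong one). All stands are occupied, so use the empty rubber mat as a parking place on the way; leave everything standing upright and do not knock the tall measuring glass.

Things in the scene. Friction and masses are not known exactly. Their poses are not given: they have to be found in the camera images.
- jack_c (a point): Round steel screw jack, loose, 0.38 to 0.65 kg: a cylinder 50 mm in diameter up to 36 mm, then a cone narrowing to 34 mm at 46 mm, with a thin stem (20 mm cap) up to 60 mm. Point on its axis, 23 mm above its underside; z up. Starts on the six-sided or the oblong stand.
- vblock_c (a point): Steel V-block, loose, 0.45 to 0.78 kg: 50 x 50 mm and 45 mm high, with a V groove 30 mm wide and 15 mm deep along its top. Point at its centre, 22.5 mm above its underside; x along the groove, x and y square to its sides, z up. Starts on the six-sided or the oblong stand.
- hexblock_c (a point): Six-sided steel collet block, loose, 0.34 to 0.59 kg: 50 mm across flats, 45 mm high, with a wide through bore (about 28 mm). Point on its axis, 22.5 mm above its underside; its flats face x and every 60 deg from it, z up. Starts on the round or the square stand.
- bitblock_c (a point): Oblong wooden drill-bit block, loose, 0.15 to 0.26 kg: 90 mm (x) by 36 mm (y), 40 mm high, with a row of six thin drill shanks standing 14 mm out of its top along its middle. Point at the wooden block's centre, 20 mm above its underside; z up. Starts on the round or the square stand.
- stand_round: Fixed plywood stand, 12 mm thick, flat top; origin at the centre of its underside, z up. A disc 96 mm in diameter: home of the round jack.
- stand_square: Fixed plywood stand, 12 mm thick, flat top; origin at the centre of its underside, z up. A 92 x 92 mm square: home of the V-block; x and y square to its sides.
- stand_hex: Fixed plywood stand, 12 mm thick, flat top; origin at the centre of its underside, z up. A hexagon 116 mm across flats, the largest in area: home of the six-sided block; its edges face x and every 60 deg from it.
- stand_long: Fixed plywood stand, 12 mm thick, flat top; origin at the centre of its underside, z up. An oblong 140 mm (x) by 64 mm (y): home of the drill-bit block, whose long side goes along x.
- mat: Black rubber mat, fixed, 100 x 100 mm, 4 mm thick, empty at the start: the free spot. Origin at the centre of its underside.
- glass_c (a point): Tall clear measuring glass, loose bystander, 54 mm in diameter, 150 mm high, standing on the bench right of the work (from the robot). Point on its axis, 75 mm above the bench. Leave it alone.
There are look-alikes about, which are no part of the job. What is shaped like the part that bears glass_c but orange is not meant.

How it is judged:
At the end, for the whole second after the job is handed in: Each thing stands released, at rest, upright (0.1 rad) on its own stand (height within 5 mm), centre within 15 mm of the stand's; the drill-bit block lies along the oblong stand within 0.3 rad (either way round); the measuring glass stands upright within 30 mm of its start (horizontal distance between jack_c and stand_round below 0.015 m and angle between each of jack_c, vblock_c, hexblock_c, bitblock_c, glass_c's own z axis and vertical below 0.1 rad and z of jack_c in the frame of stand_round between 0.03 and 0.04 m and linear speed of each of jack, vblock, hexblock, bitblock below 0.02 m/s and horizontal distance between vblock_c and stand_square below 0.015 m and z of vblock_c in the frame of stand_square between 0.0295 and 0.0395 m and horizontal distance between hexblock_c and stand_hex below 0.015 m and z of hexblock_c in the frame of stand_hex between 0.0295 and 0.0395 m and horizontal distance between bitblock_c and stand_long below 0.015 m and z of bitblock_c in the frame of stand_long between 0.027 and 0.037 m and angle between the x axis of bitblock_c and the x axis of stand_long, either way round below 0.3 rad and distance of glass_c from where it was at the start of the episode below 0.03 m); the robot touches nothing.
It also fails if it takes over 141 s, if anything falls off the work surface, if the arm or the gripper's body presses on something with over 40 N, if the wrist force passes 120 N, or if a joint passes its speed limit or range.

## Robot

A 6-joint arm with a two-finger parallel gripper is mounted at the origin on the work surface. World frame = base frame: x ahead of the robot, y to its left, z up, the work surface at z = 0. Lengths are in m, angles in rad, forces in N, time in s.
With the tool pointing down it reaches from about 0.275 to 0.875 m from the base axis. Payload 12.5 kg.
Tool frame: the origin (TCP) lies on the centre line of the jaws, within the pads' length; the fingertips stand r.finger_overhang ahead of it and the grasp point (between the pads) lies 3 mm ahead of it (r.finger_overhang is the distance from the TCP to the fingertips, in m); z points along the fingers, y is the direction in which the jaws open and shut (so a half turn about z gives the same grasp; the last joint's range is limited). The gripper opens to 85 mm and grips with 20 to 120 N. Pads are 22 mm wide; open, the fingers measure 114 mm over their backs; the gripper's body (76 mm by 85 mm) begins 54 mm behind the grasp point. The pads swing forward as they close: fully open they stand 13 mm farther back than shut.
Start: joints at [1.141, 0.351, 1.652, -0, 1.139, -0.085], TCP at [0.186, 0.518, 0.253] pointing down, gripper open.
Joint ranges: [-2.75, 2.75], [-0.79, 2.1], [0.01, 2.65], [-1.57, 4.71], [0.07, 3.14], [-2.87, 2.87]. Speed limits (rad/s): [2.22, 2.22, 2.79, 3.14, 3.14, 3.14].

## Interface

Orientations are given as a unit quaternion [x, y, z, w].
In Python, from cell import r, optics gives the robot as it stands. The module is installed in compiled form; this text tells all that it offers. Calls block until the motion is done:
- r.move_to(position, orientation): joint-space move of the TCP to a pose.
- r.move_linear(position, rot=None, vel=0.15): straight line of the TCP; rot=None keeps the orientation; vel is the mean speed in m/s.
- r.set_joints(angles): joint-space move.
- r.set_gripper(opening, squeeze=None): opening from 0.0 (shut) to 1.0 (fully open); squeeze is the grip in N (None keeps the last); returns when the fingers have stopped.
- r.sleep(seconds).
- r.inverse_kinematics(position, orientation): joint angles nearest the present ones, or None.
- optics.get_image(name): name is "scene" or "top" or "wrist"; returns a dict with "pixels" (480x640x3 uint8, red, green, blue), "depth" (480x640 float32, m along the optical axis (not along the pixel's ray), 0 where there is no reading), "fx", "fy", "cx", "cy" (pixels), "camera_from_world" (4x4, takes a point from world to camera coordinates); the wrist camera has in their place "mount" (4x4, takes a point from camera to tool coordinates, whose origin is the TCP and whose axes are the flange's). Camera axes: x right, y down, z forward; pixel columns grow to the right and rows downward; lengths in m; the calibration is good to about 2 mm. A picture is of the moment at which its call begins: read the wrist's pose just before it.
A pose or a line that the arm cannot do raises r.PlanningError and nothing moves.
- r.hand_in(): hands the job in, once; it reports no verdict.
Readings, each from a call of its own:
- r.current_t(): time.
- r.current_q(): joint angles.
- r.current_qvel(): joint speeds.
- r.current_effort(): joint torques, N m.
- r.current_tool_pos(): TCP position.
- r.current_ee_rot(): TCP orientation.
- r.current_contact_force(): force on the tool from outside, world axes, zero at the start.
- r.current_torque(): the same for the moment, N m.
- r.current_opening(): opening from 0.0 (shut) to 1.0 (fully open).
Only numpy, scipy, OpenCV 4.12 (cv2) and the standard library are available. Lean on these libraries where they do the work, as an engineer would, in place of code of your own. Each camera call takes 0.05 s, during which the arm holds its last target. There are 200 camera calls.

## Working session

There is one attempt and no reset: what is moved stays moved. The work goes in short steps, each a Python script; the robot and the scene stay as the last script left them, time stands still between calls to the robot, and variables do not carry over. Pictures are saved under pics/ and viewed, about 12 in all and at most 16, crops included, and the job is handed in when it is done.

```bash
mkdir -p pics; cat > h.py <<'E'
import numpy as np, cv2
from cell import r, optics
def save(n,im): cv2.imwrite(f'pics/{n}.png',cv2.cvtColor(im,cv2.COLOR_RGB2BGR))
E
python3 - <<'E'
from h import *
import pickle
print(r.current_t(), r.finger_overhang, r.current_ee_rot())
for n in ('top','scene'):
    d=optics.get_image(n); pickle.dump(d,open(n+'.pkl','wb')); save(n+'0',d['pixels'])
    print(n,d['fx'],d['cx'],d['cy'],d['camera_from_world'].round(3).tolist())
E
```

```text
0.0 0.022 [ 1.71540369e-01  9.85176932e-01 -5.40213922e-04 -1.52017988e-04]
top 457.2562491869256 322.5017913803951 240.07222233813636 [[0.039, -0.999, -0.001, -0.129], [-0.973, -0.037, -0.226, 0.478], [0.226, 0.009, -0.974, 1.087], [0.0, 0.0, 0.0, 1.0]]
scene 491.1322129041088 326.66895294789697 241.23073516274692 [[0.81, 0.586, -0.004, -0.297], [0.402, -0.56, -0.724, -0.201], [-0.427, 0.585, -0.69, 1.524], [0.0, 0.0, 0.0, 1.0]]
```

View pics/top0.png

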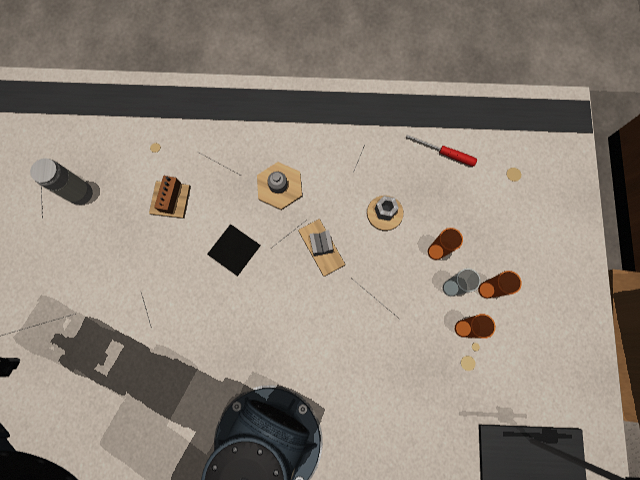

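View pics/scene0.png

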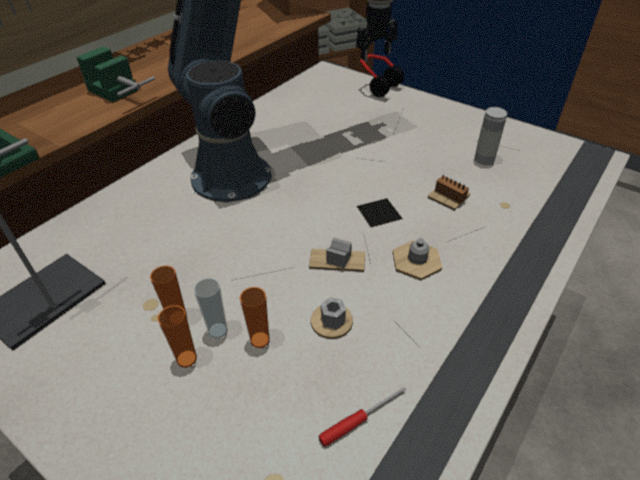

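Candidates (top view): the clear glass is at (460,283) among orange look-alikes at (445,245), (500,285) and (475,326). The jack is on the hex stand (277,183), the V-block on the oblong (320,243), the hex block on the round (387,207) and the bit block on the square (168,197). The empty mat is at (234,250), and there is a grey cylinder at (62,182). Next I fit poses from depth.

```bash
cat >> h.py <<'E'
def world(d, cfw=None):
    "per-pixel world points"
    C=d['camera_from_world'] if cfw is None else cfw
    v,u=np.mgrid[:480,:640]; z=d['depth']
    p=np.stack([(u-d['cx'])/d['fx']*z,(v-d['cy'])/d['fy']*z,z],-1)
    T=np.linalg.inv(C); return p@T[:3,:3].T+T[:3,3]
def fit(P,sel):
    q=(P[sel][:,:2]*1000).astype(np.float32)
    (c,s,a)=cv2.minAreaRect(q); cc,rr=cv2.minEnclosingCircle(q)
    return len(q),'rect',np.round(c,1),np.round(s,1),round(a,1),'circ',np.round(cc,1),round(rr,1)
E
python3 - <<'E'
from h import *
import pickle
d=pickle.load(open('top.pkl','rb')); P=world(d)
def win(u,v,h): 
    m=np.zeros((480,640),bool); m[v-h:v+h,u-h:u+h]=1; return m
print('bench z',np.median(P[200:230,330:350,2]))
for n,u,v,h in (('hex',279,185,28),('round',385,212,25),('long',322,247,32),('square',170,199,26)):
    w=win(u,v,h); z=P[...,2]
    print(n,'stand z',np.median(z[w&(z>.007)&(z<.018)]),*fit(P,w&(z>.007)&(z<.018)))
    print('   obj',*fit(P,w&(z>.03)&(z<.1)), 'top',*fit(P,w&(z>.049)&(z<.1)),z[w].max())
w=win(234,250,30); print('mat',*fit(P,w&(d['pixels'].sum(-1)<90)))
w=win(460,283,22); print('glass',*fit(P,w&(P[...,2]>.1)&(P[...,2]<.2)))
im=cv2.resize(d['pixels'][140:290,130:430],None,fx=2.66,fy=2.66,interpolation=cv2.INTER_CUBIC); save('topcrop',im)
E
```

```text
bench z -0.0003077288843592596
hex stand z 0.011811032646009245 1207 rect [638.4  11.8] [133.7 118.4] 10.0 circ [634.2  19.1] 73.7
   obj 313 rect [636.9  14.2] [49.9 46.7] 87.3 circ [637.9  14.2] 25.1 top 249 rect [637.8  13. ] [47. 46.] 67.0 circ [638.2  13.3] 24.8 1.1664341419138433
round stand z 0.012225070878687627 588 rect [ 575.7 -266.2] [104.5 101.9] 22.5 circ [ 585.7 -262.1] 65.7
   obj 332 rect [ 576.5 -271.3] [56.7 49.9] 21.0 circ [ 576.4 -271. ] 28.4 top 254 rect [ 576.8 -271.2] [56.1 49.8] 20.5 circ [ 576.4 -270.9] 28.4 1.1664341419138433
long stand z 0.012002326193091273 864 rect [465.6 -85.2] [147.7 118.7] 27.4 circ [ 477.5 -103.2] 81.0
   obj 425 rect [ 478.4 -106.6] [51.4 50. ] 13.7 circ [ 478.  -106.1] 34.8 top 296 rect [ 477.8 -106.7] [50.5 50. ] 13.3 circ [ 478.2 -106. ] 34.6 1.1664341419138433
square stand z 0.012003927473480003 593 rect [588.  300.3] [93.  93.2] 85.3 circ [588.4 299.8] 63.8
   obj 587 rect [593.1 297.8] [39.7 92.3] 82.4 circ [593.  297.1] 47.6 top 432 rect [592.  296.9] [38.5 90.2] 81.4 circ [592.6 297. ] 47.0 1.1664341419138433
mat 1382 rect [378.5   4.3] [383.8 101.9] 54.3 circ [374.    7.5] 197.2
glass 395 rect [ 381.  -439.9] [52.2 52.6] 73.2 circ [ 381.7 -440.6] 27.2
```

View pics/topcrop.png

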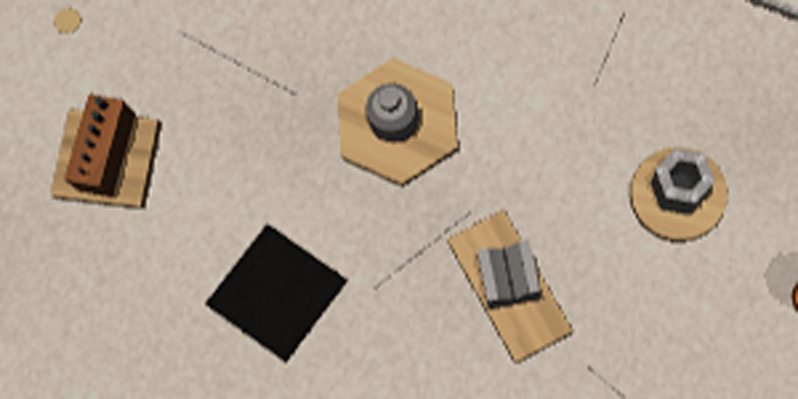

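The crop confirms the assignment. I refit the stands and mat with edge pixels removed, then check IK.

```bash
python3 - <<'E'
from h import *
import pickle
d=pickle.load(open('top.pkl','rb')); P=world(d); z=P[...,2]
def comp(m,u,v,h):
    w=np.zeros_like(m); w[v-h:v+h,u-h:u+h]=1; m=(m&w).astype(np.uint8)
    m=cv2.morphologyEx(m,cv2.MORPH_OPEN,np.ones((3,3)))
    n,l,s,_=cv2.connectedComponentsWithStats(m); return l==1+s[1:,4].argmax()
for n,u,v,h in (('hex',279,185,30),('round',385,212,28),('long',322,247,35),('square',170,199,30)):
    m=comp((z>.009)&(z<.015),u,v,h); print(n,*fit(P,m))
    if n=='hex':
        q=P[m][:,:2]*1000
        res=[]
        for a in np.arange(-30,30,1.):
            A=np.radians(a+np.arange(0,360,60)); e=np.array([np.percentile(q@[np.cos(t),np.sin(t)],99.7) for t in A])
            N=np.stack([np.cos(A),np.sin(A)],1); c=np.linalg.lstsq(np.c_[N,np.ones(6)],e,rcond=None)[0]; res.append((c[2],a,c[:2]))
        print(min(res,key=lambda x:x[0]))
print('mat',*fit(P,comp(d['pixels'].sum(-1)<110,234,250,30)))
print('obj bit',*fit(P,comp((z>.04)&(z<.06),170,195,28)))
E
cat >> h.py <<'E'
from scipy.spatial.transform import Rotation as R
def quat(phi):
    "tool down, jaws opening along azimuth phi (deg)"
    a=np.radians(phi); y=np.array([np.cos(a),np.sin(a),0]); zz=np.array([0,0,-1.])
    return R.from_matrix(np.stack([np.cross(y,zz),y,zz],1)).as_quat()
def best(p,phi):
    "of the two equal grasps, the one with joint 6 nearest its middle"
    c=[]
    for f in (phi,phi+180):
        j=r.inverse_kinematics(p,quat(f))
        if j is not None: c.append((abs(j[5]),f))
    return min(c)[1]
UP=.13
def pick(xy,phi,z,squeeze=60):
    x,y=xy; phi=best([x,y,z+UP],phi)
    r.set_gripper(1.0); r.move_to([x,y,z+UP],quat(phi)); r.move_linear([x,y,z],vel=.15)
    r.set_gripper(0.0,squeeze); print('held, opening',r.current_opening(),'t',r.current_t())
    r.move_linear([x,y,z+UP],vel=.15); print('after lift',r.current_opening(),r.current_contact_force())
def place(xy,phi,z):
    x,y=xy; phi=best([x,y,z+UP],phi)
    r.move_to([x,y,z+UP],quat(phi)); r.move_linear([x,y,z+.01],vel=.15); r.move_linear([x,y,z],vel=.03)
    print('down force',r.current_contact_force())
    r.set_gripper(1.0); r.move_linear([x,y,z+UP],vel=.15); print('placed t',r.current_t())
E
python3 - <<'E'
from h import *
for n,p,f in (('jack',(.638,.013),0),('jack',(.638,.013),90),('hex',(.5765,-.271),51),('hex',(.5765,-.271),111),('hex',(.5765,-.271),-9),('v',(.478,-.1065),103.5),('bit',(.593,.297),82.4)):
    print(n,[np.round(j,2) if (j:=r.inverse_kinematics([*p,.037],quat(g))) is not None else None for g in (f,f+180)])
E
```

```text
hex 139 rect [603.1  27.8] [58.4 30.3] 60.2 circ [599.   30.2] 29.7
(np.float64(21.477698189611548), np.float64(-25.0), array([601.25712087,  29.02040949]))
round 124 rect [ 557.5 -248.1] [65.9 25.9] 37.6 circ [ 559.4 -250.5] 33.3
long 75 rect [527.9 -93.1] [29.9 26.3] 48.2 circ [527.8 -93.4] 17.4
square 85 rect [578.3 267. ] [41.3 22.2] 6.1 circ [577.6 271.6] 21.2
mat 1383 rect [378.7   4.6] [384.5 101.9] 54.3 circ [374.    7.5] 197.2
obj bit 480 rect [592.  298.1] [39.5 90.2] 83.0 circ [592.5 297.1] 47.2
jack [array([-0.05,  0.78,  1.54, -0.  ,  0.83, -0.05]), None]
jack [array([-0.05,  0.78,  1.54, -0.  ,  0.83, -1.62]), array([-0.05,  0.78,  1.54, -0.  ,  0.83,  1.52])]
hex [array([-0.51,  0.78,  1.54, -0.  ,  0.83, -1.4 ]), array([-0.51,  0.78,  1.54, -0.  ,  0.83,  1.74])]
hex [array([-0.51,  0.78,  1.54, -0.  ,  0.83, -2.45]), array([-0.51,  0.78,  1.54, -0.  ,  0.83,  0.69])]
hex [array([-0.51,  0.78,  1.54, -0.  ,  0.83, -0.36]), array([-0.51,  0.78,  1.54, -0.  ,  0.83,  2.79])]
v [array([-0.31,  0.59,  1.94, -0.  ,  0.61, -2.12]), array([-0.31,  0.59,  1.94, -0.  ,  0.61,  1.02])]
bit [array([ 0.39,  0.81,  1.46, -0.  ,  0.87, -1.04]), array([ 0.39,  0.81,  1.46, -0.  ,  0.87,  2.1 ])]
```

```bash
python3 - <<'E'
from h import *
import pickle
d=pickle.load(open('top.pkl','rb')); C=d['camera_from_world']
K=np.array([[d['fx'],0,d['cx']],[0,d['fy'],d['cy']],[0,0,1]])
hsv=cv2.cvtColor(d['pixels'],cv2.COLOR_RGB2HSV).astype(int)
def plane(z): return np.linalg.inv(K@np.c_[C[:3,0],C[:3,1],C[:3,2]*z+C[:3,3]])
def pts(m,u,v,h,z):
    w=np.zeros((480,640),np.uint8); w[v-h:v+h,u-h:u+h]=1; m=(m*w).astype(np.uint8)
    n,l,s,_=cv2.connectedComponentsWithStats(m); m=(l==1+s[1:,4].argmax())
    vv,uu=np.nonzero(m); q=plane(z)@np.c_[uu,vv,np.ones(len(uu))].T; return (q[:2]/q[2]*1000).T.astype(np.float32)
print('hsv bench',hsv[220,340],'wood',hsv[200,280],hsv[222,380],hsv[265,332],hsv[212,160])
wood=(hsv[...,1]>70)&(hsv[...,2]>110)
for n,u,v,h in (('hex',279,185,30),('round',385,212,28),('long',322,247,38),('square',170,199,30)):
    q=pts(wood,u,v,h,.012); print(n,len(q),cv2.minAreaRect(q),cv2.minEnclosingCircle(q))
    if n=='hex':
        res=[]
        for a in np.arange(-30,30,.5):
            A=np.radians(a+np.arange(0,360,60)); N=np.stack([np.cos(A),np.sin(A)],1); e=(q@N.T).max(0)
            c=np.linalg.lstsq(np.c_[N,np.ones(6)],e,rcond=None)[0]; res.append((c[2],a,c[:2]))
        print(min(res,key=lambda x:x[0]))
q=pts(d['pixels'].sum(-1)<110,234,250,30,.004); print('mat',cv2.minAreaRect(q))
E
```

```text
hsv bench [ 15  35 191] wood [ 18 107 195] [ 17 112 191] [ 17 113 187] [ 16 122 130]
hex 1212 ((639.3442993164062, 11.390487670898438), (130.22659301757812, 116.95562744140625), 7.735142707824707) ((639.3406372070312, 11.572651863098145), 65.9277572631836)
(np.float64(58.303869761459225), np.float64(-23.0), array([639.2964178 ,  11.53656824]))
round 540 ((571.5824584960938, -270.6539611816406), (94.42594909667969, 89.21705627441406), 79.43379211425781) ((573.7452392578125, -271.5118408203125), 47.71931838989258)
long 853 ((474.86041259765625, -107.75153350830078), (139.3258514404297, 63.47878646850586), 31.047061920166016) ((474.8132019042969, -107.24517822265625), 74.54916381835938)
square 838 ((598.1018676757812, 299.6829528808594), (90.63128662109375, 109.91193389892578), 85.19917297363281) ((592.741455078125, 299.8893127441406), 65.7725830078125)
mat ((460.6809997558594, 119.47010040283203), (98.36570739746094, 98.47823333740234), 56.983821868896484)
```

```bash
python3 - <<'E'
from h import *
pick((.638,.0135),0,.037)
place((.461,.119),15,.030)
d=optics.get_image('top'); save('a1',cv2.resize(d['pixels'][100:340,100:480],None,fx=2,fy=2))
E
```

```text
held, opening 0.562047476609472 t 4.1917
after lift 0.5656285071577588 [-0.5583377   0.02208568 -4.87527022]
down force [-1.53043318 -0.39738162  3.63585585]
placed t 8.95
```

View pics/a1.png

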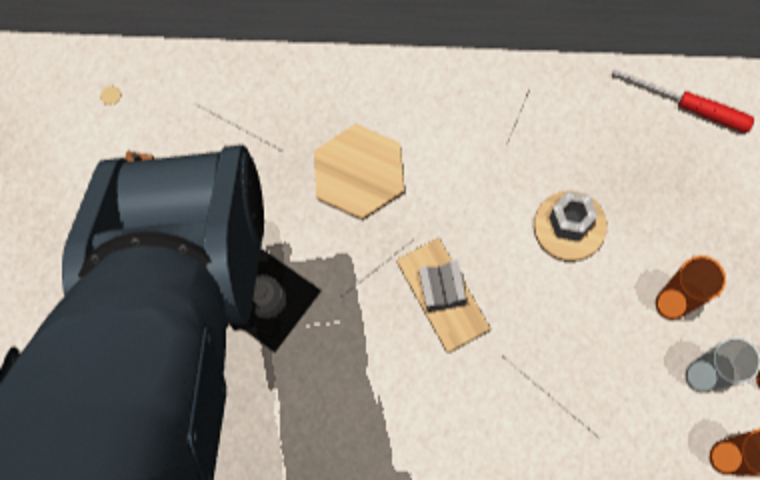

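The jack stands on the mat at (265,292) in the crop and the hex stand is free. Next the hex block goes to the hex stand.

```bash
cat >> h.py <<'E'
def objfit(u,v,h,lo,hi):
    d=optics.get_image('top'); P=world(d); w=np.zeros((480,640),bool); w[v-h:v+h,u-h:u+h]=1
    print(*fit(P,w&(P[...,2]>lo)&(P[...,2]<hi)),P[v-h:v+h,u-h:u+h,2].max().round(4)); return d
E
python3 - <<'E'
from h import *
pick((.5765,-.271),-9,.037)
objfit(232,246,22,.025,.075)   # jack on mat, arm out of the way
place((.6393,.0115),-23,.038)
r.move_to([.5,-.27,.25],quat(0))
d=objfit(279,181,24,.035,.075)
save('a2',cv2.resize(d['pixels'][100:340,100:480],None,fx=2,fy=2))
E
```

```text
held, opening 0.5802586872229303 t 12.1667
after lift 0.5784233950499675 [ 0.1529704  -0.20329966 -4.80028502]
0 rect [0. 0.] [0. 0.] 0.0 circ [0. 0.] 0.0 1.1664
down force [-0.26086232  1.2933819  -1.46896726]
placed t 17.25
307 rect [636.7  10.9] [55.7 49.3] 3.3 circ [636.9  11.5] 28.5 1.1664
```

View pics/a2.png

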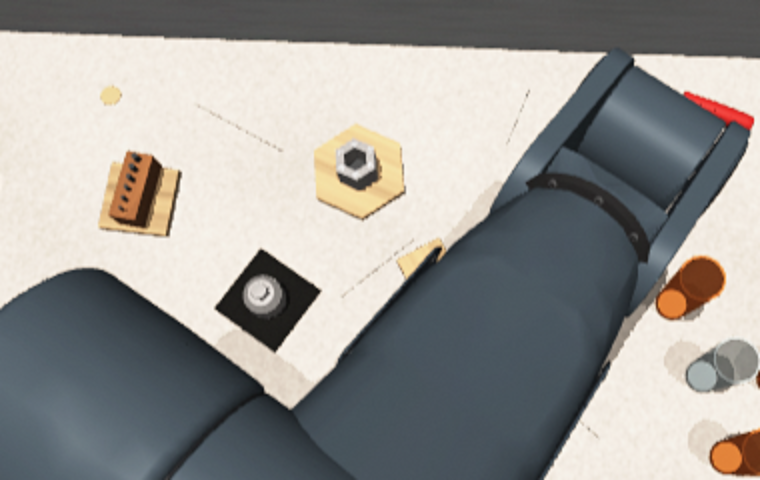

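The hex block is centred on its stand to within 3 mm and the jack is upright on the mat. Now the jack goes to the round stand, then the V-block to the mat.

```bash
python3 - <<'E'
from h import *
objfit(231,246,20,.025,.075)
pick((.461,.119),15,.029)
place((.574,-.2713),-9,.038)
pick((.478,-.1065),103.5,.037)
objfit(386,208,22,.035,.08)
place((.461,.119),103.5,.030)
r.move_to([.40,-.10,.25],quat(0))
d=objfit(231,246,20,.025,.075)
objfit(386,208,22,.035,.08)
save('a3',cv2.resize(d['pixels'][100:340,100:480],None,fx=2,fy=2))
E
```

```text
325 rect [458.4 119.3] [48.8 47.7] 48.2 circ [458.6 119.7] 25.3 1.1664
held, opening 0.5675894580612918 t 21.7583
after lift 0.5648758278400219 [ 0.38233396 -0.21977414 -4.83543904]
down force [-0.53038107 -0.21241246 -2.38111333]
placed t 27.1917
held, opening 0.5811989091583093 t 30.1
after lift 0.5786097686852198 [-0.01181512  0.08181678 -6.673597  ]
305 rect [ 570.8 -269. ] [49. 47.] 1.2 circ [ 570.6 -269.9] 24.8 1.1664
down force [-0.66413469 -0.48327204 -5.34590808]
placed t 34.9667
438 rect [460.6 119.2] [51.7 50.2] 13.7 circ [461.3 120. ] 35.0 1.1664
303 rect [ 571.7 -269.5] [49.4 46.2] 1.8 circ [ 571.3 -270.2] 25.1 1.1664
```

View pics/a3.png

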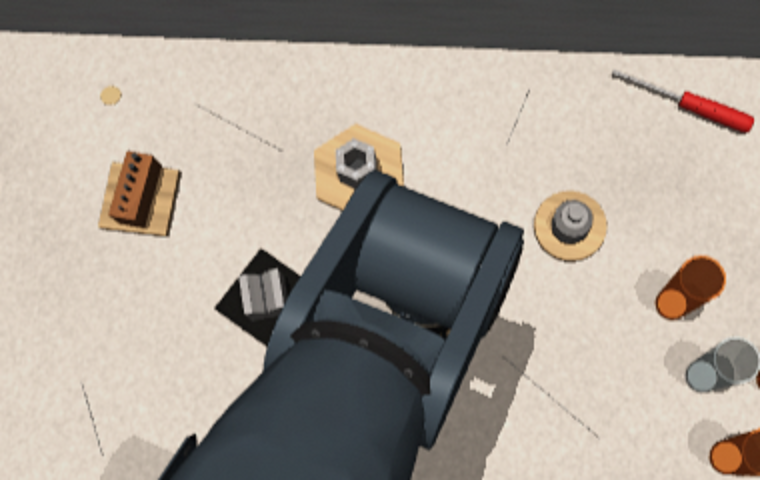

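The jack is centred on the round stand within 3 mm and the V-block is on the mat. Now the bit block goes to the oblong stand, then the V-block to the square one.

```bash
python3 - <<'E'
from h import *
pick((.5925,.2975),82.8,.036,50)
place((.475,-.1075),121,.037)
pick((.461,.119),103.5,.029)
place((.5882,.300),85.2,.038)
r.move_to([.19,.5,.27],quat(20))
import pickle
d=objfit(321,241,32,.03,.075); pickle.dump(d,open('end.pkl','wb'))
for a in ((170,196,24),(386,208,22),(279,181,24)): objfit(*a,.035,.075)
objfit(460,283,22,.1,.2)
save('a4',cv2.resize(d['pixels'][100:340,100:480],None,fx=2,fy=2)); print(r.current_t())
E
```

```text
held, opening 0.4149558709299422 t 40.0833
after lift 0.41166236740127615 [-0.53552928  0.34764714 -2.08869766]
down force [ 0.16305041 -0.51473764 -1.66503138]
placed t 45.6583
held, opening 0.575691720642139 t 48.225
after lift 0.5769090776904908 [-0.56438834 -0.20172873 -6.75216806]
down force [-0.45221528  0.30666117 -6.59299347]
placed t 54.3417
541 rect [ 470.2 -108.8] [90.  36.6] 29.7 circ [ 470.4 -108.9] 47.7 1.1664
459 rect [584.4 300.5] [53.9 51.9] 85.5 circ [583.7 299.4] 34.5 1.1664
297 rect [ 571.2 -269.5] [46.2 48.7] 88.7 circ [ 571.  -270.1] 24.9 1.1664
309 rect [635.5  10.7] [56.7 49.1] 3.4 circ [636.   10.7] 28.8 1.1664
399 rect [ 380.9 -441.2] [51.8 54.2] 6.7 circ [ 381.1 -441.2] 27.7 1.1664
56.2667
```

View pics/a4.png

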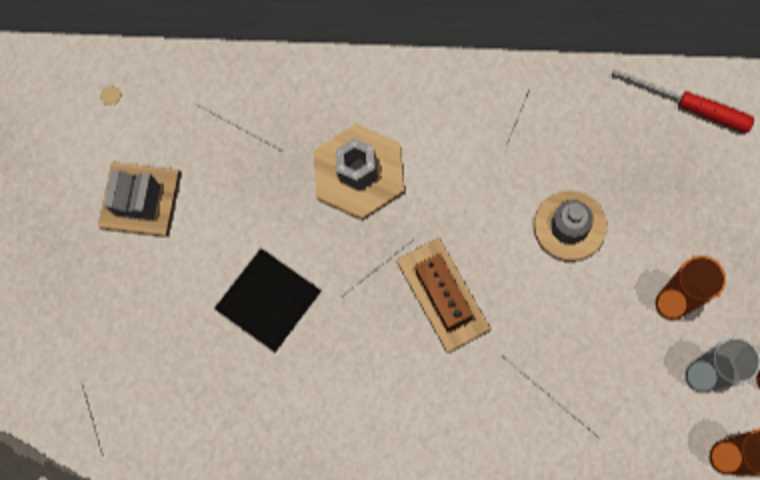

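Everything is on its own stand, upright, within about 5 mm of the centre. Handing in.

```bash
python3 -c "
from cell import r
print(r.current_qvel().max() if hasattr(r.current_qvel(),'max') else r.current_qvel()); r.hand_in()"
```

```text
0.0038181045100258
the job is handed in; nothing more can be done
```

I moved all four things to their own stands and handed the job in at about 56 s of robot time, against a limit of 141 s. I made two swaps through the mat: jack with hex block, then V-block with drill-bit block.

The last camera checks, from the top camera's depth after the arm had withdrawn, are well inside the limits. The limit on the centres is 15 mm.

| Thing | Offset from stand centre |
|---|---|
| Jack | about 3 mm |
| V-block | about 4–5 mm |
| Hex block | about 3–4 mm |
| Drill-bit block | about 5 mm, and within 1.5° of the stand's long axis |

- **Measuring glass:** it measured within 2 mm of its start position, and nothing touched it.
- **Upright:** I judged this from the last picture only and did not measure the tilt.
- **Failed or disagreeing checks:** one mid-job measurement of the jack on the mat failed because the arm blocked the view; I repeated it successfully. Two methods disagreed on the square stand's centre by about 10 mm. I used the depth fit, which gave 93 x 93 mm against the true 92 x 92 mm; the colour fit had merged in the wooden block.

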